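# Load and start the glass annealer

## Robot

A 7-joint arm with a two-finger parallel gripper is mounted at the origin on the work surface. World frame = base frame: x ahead of the robot, y to its left, z up, the work surface at z = 0. Lengths are in m, angles in rad, forces in N, time in s.
With the tool pointing down it reaches from about 0.4 to 0.875 m from the base axis. Payload 19.3 kg.
Tool frame: the origin (TCP) lies midway between the tips of the shut fingers; the grasp point (between the pads) lies 19 mm behind it (r.pinch_z is the distance from the TCP to the grasp point, in m); z points along the fingers, y is the line along which they close (so a half turn about z gives the same grasp; the last joint's range is limited). The gripper opens to 85 mm and grips with 20 to 120 N. Pads are 22 mm wide; open, the fingers measure 114 mm over their backs; the gripper's body (76 mm by 85 mm) begins 54 mm behind the grasp point. The pads swing forward as they close: fully open they stand 13 mm farther back than shut.
Start: joints at [1.126, 0.521, -0.036, 1.599, 0.021, 1.021, -0.113], TCP at [0.229, -0.582, 0.231] pointing down, gripper open.
Joint ranges: [-2.91, 2.91], [-0.3, 2.13], [-1.5, 1.42], [0.17, 2.43], [-1.26, 4.41], [0.16, 1.93], [-2.52, 2.52]. Speed limits (rad/s): [1.89, 1.89, 2.39, 2.39, 3.01, 3.01, 3.01].

## Interface

Orientations are given as a rotation vector (axis times angle).
In Python, from plant import r gives the robot as it stands.
- The arm moves only by the shell command python3 -m pendant 'ROWS' [FORCE]. ROWS is JSON, one flat list of numbers, 7 for each row, row after row: the shift along the tool's x, y, z normalised to -1 to 1, where 1 is 0.075 m, then the turn, a rotation vector about the tool's x, y, z normalised to -1 to 1, where 1 is 180 degrees, then the closure, from 0 (fully open) to 1 (shut). A call has 1 to 20 rows; each row shifts and turns the commanded pose from where the row before left it, along the tool's axes as they then stand; what a row does not reach is not made up. A row lasts 1/12 s, in which the tool goes at most 41.7 mm and 7.16 degrees, less where a joint would pass 70% of its speed; a pose out of reach is approached as far as the arm can. A call with a number of a shift or a turn outside -1 to 1 is refused whole. A call with a gripper value outside its range is refused whole. The fingers move at their own pace and stop on an object; FORCE is the grip in N (left out, the last holds). Time passes only in rows, so rows that do not move let the fingers close. It gives the time, the measured TCP pose, the force, the opening and the grip force at its end, in the units of the state.
- r.observe(): the state, without advancing time (a new reading comes with each control period).
- r.read_camera(name): name is "scene" or "top"; returns the picture (384x512x3 uint8, red, green, blue); there is no depth.
- r.get_calibration(name): a dict with "vfov" (degrees; the focal length in pixels is half the picture's height over the tangent of half this angle, whatever the lens; pixels are square), "cx", "cy" (the principal point, pixels), "dist" ([k1, k2, p1, p2, k3] as OpenCV has them; the pictures are not rectified), "xyz" and "attitude" of the camera in the world. Camera axes: x right, y up, looking along -z (the intrinsics and any distortion apply to the point x, -y, -z); pixel columns grow to the right and rows downward; lengths in m; the calibration is good to about 2 mm. A picture is of the moment at which its call begins. get_calibration takes no time and is no camera call.
- r.finish_job(): hands the job in; it is judged then, once.
Trained networks look in the newest picture that a camera, given by its name, has taken for a name from the list of things; names that differ only in an ending like _2 or _b are one class to them, and where a whole thing is asked for, a point or a joint stands for the part that bears it (a point fixed in the world has none). Each returns a list of dicts, best first, with "conf" (0 to 1); they miss things now and then, are a little off and sometimes report something else, mostly with a low value. They report only what shows in the picture. A call takes as long as a camera call. They do not tell look-alikes from the thing itself.
- r.search_frame(camera, name): "xyz" ([x, y, z] in m, in world coordinates, good to about 4 mm: the middle of the surface that is visible of it).
- r.spot_point(camera, name): "xyz" ([x, y, z] in m, in world coordinates, good to about 4 mm: a listed point, or the origin of a listed thing).
The state is a dict: "clock": time; "joint_pos": joint angles; "joint_vel": joint speeds; "joint_torque": joint torques, N m; "position": TCP position; "eef_rot": TCP orientation; "ft_force": force on the tool from outside, world axes, zero at the start; "ft_torque": the same for the moment, N m; "grip_width": opening from 0.0 (shut) to 1.0 (fully open); "grasp_force": force on a finger pad.
Only numpy, scipy, OpenCV 4.12 (cv2) and the standard library are available. Lean on these libraries where they do the work, as an engineer would, in place of code of your own. Each camera call takes 0.05 s, during which the arm holds its last target. There are 200 camera calls.

## Task

Load the bench annealer: first turn the red heater knob fully anticlockwise to its off stop, then slide the shutter fully open to its stop and lay all the blue eye amulets flat on the chamber floor, side by side with none on top of another. Then slide the shutter fully shut to its stop, and last of all turn the black programme dial to the yellow mark. Leave the green amulet and the amber turtle where they are.

Things in the scene. Friction and masses are not known exactly. Their poses are not given: they have to be found in the camera images.
- chamber (a point): centre of the annealer's chamber floor, 25 mm above the table. The annealer is a fixed grey box 250 mm (x) by 450 mm (y); its open-topped chamber is 220 mm (x) by 205 mm (y) inside, with 15 mm walls rising 50 mm above the floor. Axes are the annealer's: +y points to the deck beside the chamber where the shutter parks, z up
- shutter (a joint): travel of the sliding shutter along the annealer's +y, m: 0 = fully shut over the chamber (end stop), 0.215 = fully open (end stop)
- shutter_grip (a point): where to hold the shutter's red grip, 108 mm above the table: a bar 90 mm long (x), 18 mm thick (y), 38 mm high, 15 mm of it above this point, in the middle of an aluminium plate 235 mm (x) by 222 mm (y), its top 85 mm above the table, that slides with it along y against 2 to 4 N of friction; axes are the annealer's
- heat (a joint): heater knob (red), rad, grows clockwise seen from above: 0 = off, end stop fully anticlockwise with the pointer at the red tick; 2.4 = full, the other end stop
- heat_grip (a point): on the red heater knob's axis, 97 mm above the table: a bar 57 mm long (this point's x, white pointer to -x), 14 mm wide (y), rising 7 mm above this point, on a disc 60 mm across with its top 23 mm below. The point turns with the knob. It is the left (+y) of two knobs 94 mm apart on a fixed white box 100 by 184 by 60 mm high; it stays where left
- prog (a joint): programme dial (black), rad, grows clockwise seen from above, 0 to 3.14; black ticks at 0, 0.785, 2.356 and 3.14, the wide yellow tick at 1.571; stays where it is left
- prog_grip (a point): grip point on the black programme dial's axis, same shape and size as the heater knob and beside it on the controller box (the right, -y one); the point turns with the dial, white pointer towards -x
- eye1: one of the blue cast-glass eye amulets (3 or 4 are there): a navy disc 56 mm across, 20 mm thick, a white, light-blue and black eye on both faces, and a hanging tab 16 mm wide, 12 mm thick reaching 44 mm from the disc's centre; about 110 g; origin in the middle of the disc (10 mm above what it lies on), x towards the tab, z the disc's axis; either face may be up
- eye2: one of the blue cast-glass eye amulets (3 or 4 are there): a navy disc 56 mm across, 20 mm thick, a white, light-blue and black eye on both faces, and a hanging tab 16 mm wide, 12 mm thick reaching 44 mm from the disc's centre; about 110 g; origin in the middle of the disc (10 mm above what it lies on), x towards the tab, z the disc's axis; either face may be up
- eye3: one of the blue cast-glass eye amulets (3 or 4 are there): a navy disc 56 mm across, 20 mm thick, a white, light-blue and black eye on both faces, and a hanging tab 16 mm wide, 12 mm thick reaching 44 mm from the disc's centre; about 110 g; origin in the middle of the disc (10 mm above what it lies on), x towards the tab, z the disc's axis; either face may be up
- eye4: one of the blue cast-glass eye amulets (3 or 4 are there): a navy disc 56 mm across, 20 mm thick, a white, light-blue and black eye on both faces, and a hanging tab 16 mm wide, 12 mm thick reaching 44 mm from the disc's centre; about 110 g; origin in the middle of the disc (10 mm above what it lies on), x towards the tab, z the disc's axis; either face may be up
- green_eye: bystander: a finished green glass amulet of the same shape as the blue ones, lying on the table; origin in the middle of the disc
- turtle: bystander: amber glass turtle about 110 mm long, 34 mm high; origin under its centre
Mind the look-alikes: they are no part of the job. Leave any pink look-alike of the eye4 alone. What is shaped like the eye2 but pink is not meant.

How it is judged:
By the outcome, as a careful person would: the job done as asked, in the order asked, and still so for the second after the job is handed in, with the robot touching nothing.
Of eye1, eye2, eye3, eye4 only 3 to 4 are there at a start; the rules pass over those that are not, and their reading is None.
At some moment in a run one of eye1, eye2, eye3, eye4 may be knocked a few centimetres aside while the robot is not near it.
Once in a run the grip may slacken for a moment while it holds something.
It also fails if it takes over 210 s, if anything falls off the work surface, if the arm or the gripper's body presses on something with over 40 N, if the wrist force passes 120 N, or if a joint passes its speed limit or range.

## Working session

There is one attempt and no reset: what is moved stays moved. The work goes in short steps, Python scripts to look and compute and a shell command to move; the robot and the scene stay as the last step left them, time stands still between calls to the robot, and variables do not carry over. Pictures are saved under pics/ and viewed, at most 14 in all, crops included, and the job is handed in when it is done.

```bash
ls; mkdir -p pics; python3 - <<'E'
from plant import r
import cv2,numpy as np
for c in ("scene","top"):
    im=r.read_camera(c); cv2.imwrite(f"pics/{c}0.png",im[...,::-1])
    print(c,r.get_calibration(c))
    for n in ("eye1","green_eye","turtle","shutter_grip","heat_grip","prog_grip","chamber"):
        print(n,[(np.round(d["xyz"],3).tolist(),round(d["conf"],2)) for d in r.spot_point(c,n)])
print(r.observe())
E
```

```text
pics
scene {'vfov': 53.30513897310266, 'cx': 257.6980840329243, 'cy': 187.96782421224964, 'dist': array([-0.1241013,  0.       ,  0.       ,  0.       ,  0.       ]), 'xyz': array([ 1.00346247, -0.7259549 ,  0.86635764]), 'attitude': array([0.78621004, 0.30349032, 0.68058702])}
eye1 [([0.558, -0.415, 0.012], 0.9), ([0.691, -0.4, 0.008], 0.9), ([0.467, -0.208, 0.012], 0.86), ([0.31, -0.337, 0.012], 0.82), ([0.448, -0.084, 0.01], 0.74), ([0.18, -0.3, 0.008], 0.57)]
green_eye [([0.325, -0.234, 0.015], 0.51)]
turtle [([0.466, -0.213, 0.01], 0.74), ([0.359, 0.161, -0.0], 0.67), ([0.655, -0.234, 0.092], 0.61)]
shutter_grip [([0.576, 0.127, 0.106], 0.81)]
heat_grip [([0.652, -0.146, 0.095], 0.65)]
prog_grip [([0.654, -0.236, 0.093], 0.89)]
chamber [([0.576, 0.11, 0.026], 0.74)]
top {'vfov': 57.27416062236249, 'cx': 255.45062900652482, 'cy': 192.16782786683757, 'dist': array([-0.01152639,  0.        ,  0.        ,  0.        ,  0.        ]), 'xyz': array([ 0.30386846, -0.11111788,  0.98738024]), 'attitude': array([ 0.08166807, -0.12336219, -1.59281288])}
eye1 [([0.466, -0.212, 0.009], 0.93),
[... 571 characters left out ...]
1.1257495 ,  0.52137029, -0.03630455,  1.59951032,  0.02117345,
        1.02105297, -0.11283854]), 'joint_vel': array([ 2.67652940e-04, -5.45810858e-05,  1.11526441e-03,  5.07445890e-04,
        1.55267379e-05, -1.38006025e-03, -1.20879784e-03]), 'joint_torque': array([ 2.35512773e-03, -9.26752853e+01,  1.98008135e+00, -3.70222664e+01,
        1.83331117e-02,  1.80682018e-03,  3.43148145e-05]), 'position': array([ 0.22882018, -0.58161002,  0.23130554]), 'eef_rot': array([3.08656868e+00, 5.85219677e-01, 5.83980595e-05]), 'ft_force': array([ 0.35005546, -0.00907016, -0.09915072]), 'ft_torque': array([ 0.04665997, -0.02044857,  0.02811981]), 'grasp_force': 0.0, 'grip_width': 0.9960170146158045}
```

View pics/scene0.png

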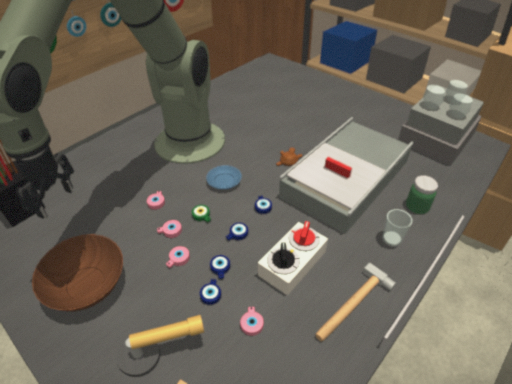

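View pics/top0.png

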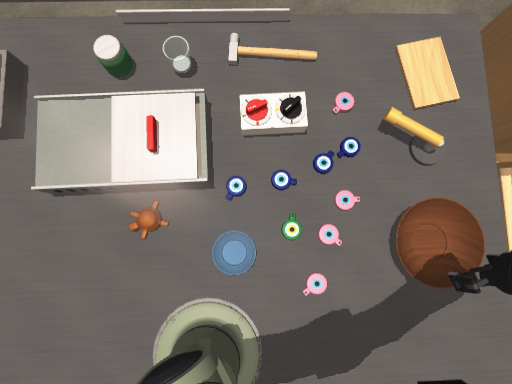

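```bash
cat > h.py <<'E'
from plant import r
import cv2,numpy as np
from scipy.spatial.transform import Rotation as R
def cam(c):
    k=r.get_calibration(c); f=192/np.tan(np.radians(k["vfov"])/2)
    K=np.array([[f,0,k["cx"]],[0,f,k["cy"]],[0,0,1]]); A=R.from_rotvec(k["attitude"]).as_matrix()@np.diag([1,-1,-1])
    return K,np.array(k["dist"]),A,np.array(k["xyz"])
def proj(c,P):
    K,d,A,t=cam(c); P=(np.atleast_2d(P)-t)@A
    return cv2.projectPoints(P.reshape(-1,1,3),np.zeros(3),np.zeros(3),K,d)[0].reshape(-1,2)
def rays(c,px):
    K,d,A,t=cam(c); u=cv2.undistortPoints(np.array(px,float).reshape(-1,1,2),K,d).reshape(-1,2)
    return t,np.c_[u,np.ones(len(u))]@A.T
def plane(c,px,z):
    t,D=rays(c,px); return t+D*((z-t[2])/D[:,2:])
def tri(p1,p2):
    t1,a=rays("top",[p1]); t2,b=rays("scene",[p2]); s=np.linalg.lstsq(np.c_[a[0],-b[0]],t2-t1,rcond=None)[0]
    x,y=t1+s[0]*a[0],t2+s[1]*b[0]; return (x+y)/2,np.linalg.norm(x-y)
def rect(c,im,z,x0,x1,y0,y1,s):
    "plan view at height z: up=+x, left=+y, s px per m"
    h,w=int((x1-x0)*s),int((y1-y0)*s); v,u=np.mgrid[0:h,0:w]
    P=np.stack([x1-v/s,y1-u/s,np.full(v.shape,z)],-1).reshape(-1,3); m=proj(c,P).reshape(h,w,2).astype(np.float32)
    return cv2.remap(im,m[...,0],m[...,1],cv2.INTER_CUBIC)
def blue(c,im):
    H=cv2.cvtColor(im,cv2.COLOR_RGB2HSV); m=((H[...,0]>105)&(H[...,0]<132)&(H[...,1]>140)&(H[...,2]<150)).astype(np.uint8)
    n,l,s,_=cv2.connectedComponentsWithStats(m); out=[]
    for i in range(1,n):
        if 40<s[i,4]<900:
            cn=max(cv2.findContours((l==i).astype(np.uint8),0,cv2.CHAIN_APPROX_NONE)[0],key=cv2.contourArea)[:,0]
            P=plane(c,cn,.012)[:,:2]; C=P.mean(0)
            for _ in range(10):   # disc centre: rim points only
                q=P[np.linalg.norm(P-C,axis=1)<.034]; C=np.linalg.lstsq(np.c_[2*q,np.ones(len(q))],(q**2).sum(1),rcond=None)[0][:2]
            d=np.linalg.norm(P-C,axis=1); T=P[d>.034].mean(0)-C if (d>.034).any() else np.zeros(2)
            rad=np.median(np.linalg.norm(q-C,axis=1))
            out.append((C.round(4).tolist(),round(float(np.degrees(np.arctan2(T[1],T[0]))),1),round(rad,4),int(s[i,4])))
    return out
def pose():
    o=r.observe(); M=R.from_rotvec(o["eef_rot"]).as_matrix(); p=np.array(o["position"])
    print("t",round(o["clock"],1),"p",p.round(4),"tilt",round(np.degrees(np.arccos(-M[2,2])),2),"yaw(tool x)",round(np.degrees(np.arctan2(M[1,0],M[0,0])),1),"yclose",round(np.degrees(np.arctan2(M[1,1],M[0,1]))%180,1),"w",round(o["grip_width"],3),"gf",round(o["grasp_force"],1),"F",np.round(o["ft_force"],1),"j7",round(o["joint_pos"][6],2))
    return p,M
def go(x,y,z,yclose=None):
    "units for total move; first turn (yclose: direction of the closing line, deg, mod 180), shift in tool axes AFTER the turn"
    p,M=pose(); 
    if yclose is not None:
        cur=np.degrees(np.arctan2(M[1,1],M[0,1])); d=(yclose-cur+90)%180-90   # ccw from above
        print("turn tool z total",round(-d/180,4),"(alt",round((-d-180*np.sign(-d))/180,3),") j7 after?")
        M=R.from_euler("z",d,degrees=True).as_matrix()@M
    print("shift tool (units):",((np.array([x,y,z])-p)@M/.075).round(3))
E
python3 - <<'E'
from h import *
for c in("top","scene"):
    im=cv2.cvtColor(cv2.imread(f"pics/{c}0.png"),cv2.COLOR_BGR2RGB); print(c,*blue(c,im),sep="\n")
im=cv2.imread("pics/top0.png")
a=rect("top",im,.104,.57,.74,-.31,-.08,1700); b=rect("top",im,.085,.43,.72,-.03,.38,950)
w=max(a.shape[1],b.shape[1]); pad=lambda i:cv2.copyMakeBorder(i,0,0,0,w-i.shape[1],0)
o=np.vstack([pad(a),pad(b)]);print(o.shape,a.shape); cv2.imwrite("pics/r0.png",o)
E
```

```text
top
([0.5576, -0.4127], 125.6, np.float64(0.0269), 152)
([0.5114, -0.3325], -40.7, np.float64(0.0271), 151)
([0.466, -0.2123], -100.0, np.float64(0.0266), 118)
([0.4506, -0.0828], 144.1, np.float64(0.0261), 71)
scene
([0.4551, -0.0901], 0.0, np.float64(0.0221), 46)
([0.4705, -0.2244], 0.0, np.float64(0.0194), 70)
([0.522, -0.3426], 0.0, np.float64(0.0192), 89)
([0.5606, -0.4156], 0.0, np.float64(0.0237), 84)
(564, 390, 3) (289, 390, 3)
```

View pics/r0.png

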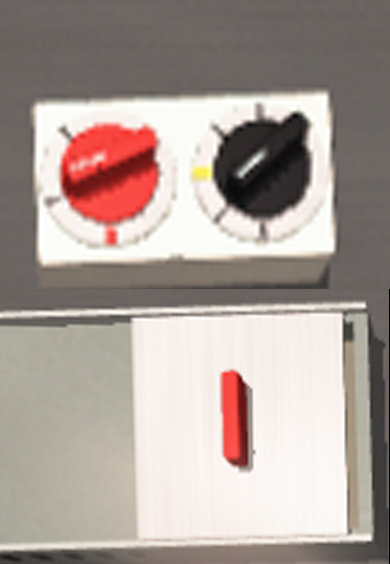

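```bash
python3 - <<'E'
from h import *
im=cv2.imread("pics/top0.png")
a=rect("top",im,.104,.57,.74,-.31,-.08,1700)
for n,(u0,u1,v0,v1) in {"heat":(62,116,145,180),"prog":(232,272,145,188)}.items():
    c=cv2.cvtColor(a,cv2.COLOR_BGR2GRAY) if n=="prog" else a[...,1]
    s=c[v0:v1,u0:u1]; m=s>(np.percentile(s,5)+s.max())/2; v,u=np.nonzero(m); P=np.c_[-v,-u].astype(float); P-=P.mean(0)
    d=np.linalg.svd(P,full_matrices=False)[2][0]; print(n,m.sum(),"mean uv",u.mean()+u0,v.mean()+v0,"dir deg",np.degrees(np.arctan2(d[1],d[0]))%180)
go(.650,-.147,.16,23)
E
```

```text
heat 272 mean uv 83.54779411764706 159.07720588235293 dir deg 82.31606116968538
prog 204 mean uv 250.61274509803923 163.72058823529412 dir deg 133.2328444889647
t 0.8 p [ 0.2288 -0.5816  0.2313] tilt 0.0 yaw(tool x) 21.5 yclose 111.5 w 0.996 gf 0.0 F [ 0.4 -0.  -0.1] j7 -0.11
turn tool z total 0.4915 (alt -0.508 ) j7 after?
shift tool (units): [-3.14  -7.434  0.95 ]
```

```bash
python3 -m pendant '[0,0,0,0,0,0.0351,0,0,0,0,0,0,0.0351,0,0,0,0,0,0,0.0351,0,0,0,0,0,0,0.0351,0,0,0,0,0,0,0.0351,0,0,0,0,0,0,0.0351,0,0,0,0,0,0,0.0351,0,0,0,0,0,0,0.0351,0,0,0,0,0,0,0.0351,0,0,0,0,0,0,0.0351,0,0,0,0,0,0,0.0351,0,0,0,0,0,0,0.0351,0,0,0,0,0,0,0.0351,0,0,0,0,0,0,0.0351,0]' 60
python3 -m pendant '[-0.17,-0.41,0,0,0,0,0,-0.17,-0.41,0,0,0,0,0,-0.17,-0.41,0,0,0,0,0,-0.17,-0.41,0,0,0,0,0,-0.17,-0.41,0,0,0,0,0,-0.17,-0.41,0,0,0,0,0,-0.17,-0.41,0,0,0,0,0,-0.17,-0.41,0,0,0,0,0,-0.17,-0.41,0,0,0,0,0,-0.17,-0.41,0,0,0,0,0,-0.17,-0.41,0,0,0,0,0,-0.17,-0.41,0,0,0,0,0,-0.17,-0.41,0,0,0,0,0,-0.17,-0.41,0,0,0,0,0,-0.17,-0.41,0,0,0,0,0,-0.17,-0.41,0,0,0,0,0,-0.17,-0.41,0,0,0,0,0,-0.17,-0.41,0,0,0,0,0]'
python3 -c "
from h import *
go(.650,-.147,.082,23)"
```

```text
clock: 1.97
position: [0.2288, -0.5816, 0.2313]
eef_rot: [2.615, -1.741, 0.0]
ft_force: [-0.6, -0.1, -0.0]
grip_width: 0.998
grasp_force: 0.0
clock: 3.47
position: [0.6494, -0.1525, 0.2314]
eef_rot: [-2.62, 1.733, -0.0]
ft_force: [-0.1, -0.5, 0.5]
grip_width: 0.998
grasp_force: 0.0
t 3.5 p [ 0.6494 -0.1525  0.2314] tilt 0.01 yaw(tool x) -67.0 yclose 23.0 w 0.998 gf 0.0 F [-0.1 -0.5  0.5] j7 -2.45
turn tool z total 0.0001 (alt -1.0 ) j7 after?
shift tool (units): [-0.065 -0.035  1.992]
```

```bash
python3 -m pendant '[-0.065,-0.035,0.3,0,0,0,0,0,0,0.3,0,0,0,0,0,0,0.3,0,0,0,0,0,0,0.3,0,0,0,0,0,0,0.3,0,0,0,0,0,0,0.2,0,0,0,0,0,0,0.15,0,0,0,0,0,0,0.1,0,0,0,0,0,0,0.04,0,0,0,0,0,0,0,0,0,0,1,0,0,0,0,0,0,1,0,0,0,0,0,0,1,0,0,0,0,0,0,1,0,0,0,0,0,0,1,0,0,0,0,0,0,1,0,0,0,0,0,0,1,0,0,0,0,0,0,1]' 60
python3 -c "
from h import *
pose()
im=r.read_camera('top');cv2.imwrite('pics/t1.png',rect('top',im,.09,.54,.76,-.32,-.04,2000)[...,::-1])"
```

```text
clock: 4.88
position: [0.6506, -0.148, 0.0829]
eef_rot: [-2.619, 1.732, -0.004]
ft_force: [6.9, 2.0, 2.6]
grip_width: 0.148
grasp_force: 61.1
t 4.9 p [ 0.6506 -0.148   0.0829] tilt 0.19 yaw(tool x) -66.9 yclose 23.1 w 0.148 gf 61.1 F [6.9 2.  2.6] j7 -2.42
```

View pics/t1.png

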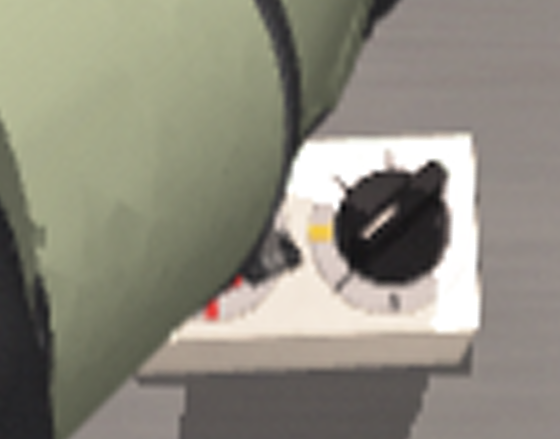

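The arm hides the heater, but the 14 mm opening shows the bar is held. I'll turn it anticlockwise.

```bash
python3 -m pendant '[0,0,0,0,0,-0.03,1,0,0,0,0,0,-0.03,1,0,0,0,0,0,-0.03,1,0,0,0,0,0,-0.03,1,0,0,0,0,0,-0.03,1,0,0,0,0,0,-0.03,1,0,0,0,0,0,-0.03,1,0,0,0,0,0,-0.03,1,0,0,0,0,0,-0.03,1,0,0,0,0,0,-0.03,1,0,0,0,0,0,-0.03,1,0,0,0,0,0,-0.02,1,0,0,0,0,0,0,1]' 60
python3 -c "
from h import *
pose();print(r.observe()['ft_torque'])"
```

```text
clock: 6.02
position: [0.6521, -0.1462, 0.083]
eef_rot: [-3.138, 0.099, -0.01]
ft_force: [15.0, 9.5, -4.3]
grip_width: 0.148
grasp_force: 60.2
t 6.0 p [ 0.6521 -0.1462  0.083 ] tilt 0.38 yaw(tool x) -3.6 yclose 86.4 w 0.148 gf 60.2 F [15.   9.5 -4.3] j7 -1.54
[ 1.83361712 -3.4977838   0.03174501]
```

```bash
python3 -m pendant '[0,0,0,0,0,-0.015,1,0,0,0,0,0,-0.015,1,0,0,0,0,0,0,1]'
python3 -c "
from h import *
pose();print(r.observe()['ft_torque'])"
python3 -m pendant '[0,0,0,0,0,-0.015,1,0,0,0,0,0,-0.015,1,0,0,0,0,0,0,1]'
python3 -c "
from h import *
pose();print(r.observe()['ft_torque'])"
```

```text
clock: 6.27
position: [0.6521, -0.146, 0.083]
eef_rot: [-3.139, -0.047, -0.01]
ft_force: [16.8, 9.3, -4.9]
grip_width: 0.15
grasp_force: 60.2
t 6.3 p [ 0.6521 -0.146   0.083 ] tilt 0.38 yaw(tool x) 1.7 yclose 91.7 w 0.15 gf 60.2 F [16.8  9.3 -4.9] j7 -1.47
[ 1.90059483 -3.46252812  0.0210777 ]
clock: 6.52
position: [0.6522, -0.1459, 0.0831]
eef_rot: [-3.133, -0.191, -0.01]
ft_force: [16.1, 11.8, -3.0]
grip_width: 0.151
grasp_force: 86.1
t 6.5 p [ 0.6522 -0.1459  0.0831] tilt 0.41 yaw(tool x) 7.0 yclose 97.0 w 0.151 gf 86.1 F [16.1 11.8 -3. ] j7 -1.39
[ 2.32940958 -3.5459824  -2.15792832]
```

The end stop is felt (2.2 N m). Release, rise, move off and look.

```bash
python3 -m pendant '[0,0,0,0,0,0,0,0,0,0,0,0,0,0,0,0,0,0,0,0,0,0,0,0,0,0,0,0,0,0,-0.3,0,0,0,0,0,0,-0.3,0,0,0,0,0,0,-0.4,0,0,0,0,0,0,-0.4,0,0,0,0,0,0,-0.4,0,0,0,0,-0.3,0.25,0,0,0,0,0,-0.3,0.35,0,0,0,0,0,-0.3,0.35,0,0,0,0,0,-0.3,0.35,0,0,0,0,0,-0.3,0.35,0,0,0,0,0,-0.3,0.35,0,0,0,0,0,-0.3,0.35,0,0,0,0,0]'
python3 - <<'E'
from h import *
im=r.read_camera("scene"); S=rect("scene",im,.09,.56,.74,-.31,-.06,2000)
cv2.imwrite("pics/s2.png",S[...,::-1]); im=r.read_camera("top"); print(blue("top",im)); 
for c in("scene","top"):
  for n in("shutter_grip","chamber"): print(c,n,r.spot_point(c,n)[:2])
go(.574,.128,.20,91.5)
E
```

```text
clock: 7.85
position: [0.5121, -0.3436, 0.2172]
eef_rot: [3.136, 0.186, -0.0]
ft_force: [0.6, -1.0, -0.1]
grip_width: 1.003
grasp_force: 0.0
[([0.5581, -0.4129], 126.1, np.float64(0.026), 119), ([0.5113, -0.3326], -40.6, np.float64(0.027), 150), ([0.4659, -0.2122], -98.8, np.float64(0.0255), 115), ([0.4507, -0.0827], 145.6, np.float64(0.0262), 72)]
scene shutter_grip [{'xyz': [0.5762, 0.1328, 0.1057], 'conf': 0.94}]
scene chamber [{'xyz': [0.5782, 0.1075, 0.0261], 'conf': 0.72}]
top shutter_grip [{'xyz': [0.5748, 0.1303, 0.108], 'conf': 0.58}]
top chamber []
t 8.2 p [ 0.514  -0.3413  0.217 ] tilt 0.02 yaw(tool x) 6.9 yclose 96.9 w 1.003 gf 0.0 F [-0.1  0.3 -0.1] j7 -1.01
turn tool z total 0.0298 (alt -0.97 ) j7 after?
shift tool (units): [ 0.963 -6.235  0.23 ]
```

View pics/s2.png

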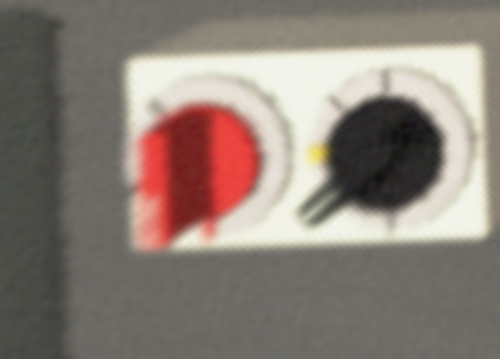

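The heater pointer, at pixel (150,240), points straight down at the red tick, so it is off. Shutter next.

```bash
python3 -m pendant '[0,0,0,0,0,0.0298,0,0.075,-0.484,0,0,0,0,0,0.075,-0.484,0,0,0,0,0,0.075,-0.484,0,0,0,0,0,0.075,-0.484,0,0,0,0,0,0.075,-0.484,0,0,0,0,0,0.075,-0.484,0,0,0,0,0,0.075,-0.484,0,0,0,0,0,0.075,-0.484,0,0,0,0,0,0.075,-0.484,0,0,0,0,0,0.075,-0.484,0,0,0,0,0,0.075,-0.484,0,0,0,0,0,0.075,-0.484,0,0,0,0,0,0.075,-0.484,0,0,0,0,0,0,0,0,0,0,0,0]'
python3 -c "
from h import *
go(.575,.131,.092,91.5)"
```

```text
clock: 9.4
position: [0.574, 0.1412, 0.217]
eef_rot: [-3.137, -0.055, -0.0]
ft_force: [0.2, 1.7, -0.9]
grip_width: 1.0
grasp_force: 0.0
t 9.4 p [0.574  0.1412 0.217 ] tilt 0.23 yaw(tool x) 2.0 yclose 92.0 w 1.0 gf 0.0 F [ 0.2  1.7 -0.9] j7 -1.96
turn tool z total 0.0029 (alt -0.997 ) j7 after?
shift tool (units): [0.01  0.143 1.666]
```

```bash
python3 -m pendant '[0,0,0.3,0,0,0,0]' >/dev/null; python3 -c "
from h import *
go(.575,.131,.092,91.5)"
```

```text
t 9.5 p [0.5759 0.1361 0.1974] tilt 0.32 yaw(tool x) 1.8 yclose 91.8 w 0.999 gf 0.0 F [ 0.5 -0.5 -0.1] j7 -1.96
turn tool z total 0.0015 (alt -0.998 ) j7 after?
shift tool (units): [-0.021  0.072  1.405]
```

```bash
python3 -m pendant '[0,0,0.3,0,0,0,0,0,0,0.3,0,0,0,0,0,0,0.3,0,0,0,0,0,0,0.25,0,0,0,0,0,0,0.15,0,0,0,0,0,0,0.06,0,0,0,0,0,0,0,0,0,0,1,0,0,0,0,0,0,1,0,0,0,0,0,0,1,0,0,0,0,0,0,1,0,0,0,0,0,0,1,0,0,0,0,0,0,1,0,0,0,0,0,0,1,0,0,0,0,0,0,1]' 60; python3 -c "
from h import *
pose()"
```

```text
clock: 10.65
position: [0.575, 0.1313, 0.0934]
eef_rot: [3.141, 0.04, 0.001]
ft_force: [-1.9, -2.3, 8.5]
grip_width: 0.203
grasp_force: 58.6
t 10.7 p [0.575  0.1313 0.0934] tilt 0.05 yaw(tool x) 1.4 yclose 91.4 w 0.203 gf 58.6 F [-1.9 -2.3  8.5] j7 -1.99
```

```bash
python3 -m pendant '[0,-0.1,0,0,0,0,1,0,-0.2,0,0,0,0,1,0,-0.2,0,0,0,0,1,0,-0.2,0,0,0,0,1,0,-0.2,0,0,0,0,1,0,-0.2,0,0,0,0,1,0,-0.2,0,0,0,0,1,0,-0.2,0,0,0,0,1,0,-0.2,0,0,0,0,1,0,-0.2,0,0,0,0,1,0,-0.2,0,0,0,0,1,0,-0.2,0,0,0,0,1,0,-0.1,0,0,0,0,1,0,0,0,0,0,0,1,0,0,0,0,0,0,1]'; python3 -c "
from h import *
pose()"
```

```text
clock: 11.9
position: [0.5701, 0.3128, 0.0933]
eef_rot: [-3.14, -0.041, -0.001]
ft_force: [-2.4, 1.9, 8.3]
grip_width: 0.199
grasp_force: 60.2
t 11.9 p [0.5701 0.3128 0.0933] tilt 0.1 yaw(tool x) 1.5 yclose 91.5 w 0.199 gf 60.2 F [-2.4  1.9  8.3] j7 -2.24
```

```bash
for i in 1 2 3; do python3 -m pendant '[0,-0.04,0,0,0,0,1,0,-0.04,0,0,0,0,1,0,0,0,0,0,0,1,0,0,0,0,0,0,1]' | egrep "position|force"; done
```

```text
position: [0.57, 0.3181, 0.0934]
ft_force: [-2.9, 2.8, 6.8]
grasp_force: 60.1
position: [0.5699, 0.3236, 0.0934]
ft_force: [-2.7, -0.2, 9.0]
grasp_force: 60.5
position: [0.5698, 0.3237, 0.0933]
ft_force: [-12.4, -31.4, 26.8]
grasp_force: 63.2
```

The shutter reached its open stop (31 N). Release, rise and turn ready for the amulets.

```bash
python3 -m pendant '[0,0,0,0,0,0,0,0,0,0,0,0,0,0,0,0,0,0,0,0,0,0,0,0,0,0,0,0,0,0,-0.3,0,0,0,0,0,0,-0.3,0,0,0,0,0,0,-0.3,0,0,0,0,0,0,-0.4,0,0,0,0,0,0.3,-0.2,0,0,0,0,0,0.4,0,0,0,0,0,0,0.4,0,0,0,0,0,0,0.4,0,0,0,0,0,0,0.4,0,0,0,0,0,0,0.4,0,0,0,0,0,0,0.4,0,0,0,0,0,0,0.4,0,0,0,0,0,0,0.4,0,0,0,0,0,0,0.4,0,0,0,0,0]'
python3 -m pendant '[0,0,0,0,0,-0.0395,0,0,0,0,0,0,-0.0395,0,0,0,0,0,0,-0.0395,0,0,0,0,0,0,-0.0395,0,0,0,0,0,0,-0.0395,0,0,0,0,0,0,-0.0395,0,0,0,0,0,0,-0.0395,0,0,0,0,0,0,-0.0395,0,0,0,0,0,0,-0.0395,0,0,0,0,0,0,-0.0395,0,0,0,0,0,0,-0.0395,0,0,0,0,0,0,-0.0395,0,0,0,0,0,0,-0.0395,0,0,0,0,0,0,-0.0395,0,0,0,0,0,0,-0.0395,0,0,0,0,0,0,-0.0395,0,0,0,0,0,0,-0.0395,0,0,0,0,0,0,-0.0395,0,0,0,0,0,0,-0.0395,0,0,0,0,0,0,-0.0395,0]'
python3 - <<'E'
from h import *
im=r.read_camera("top");cv2.imwrite("pics/t3.png",im[...,::-1]); print(blue("top",im))
im=r.read_camera("scene");cv2.imwrite("pics/s3.png",im[...,::-1])
for c in("scene","top"):
  for n in("chamber","shutter_grip"): print(c,n,r.spot_point(c,n)[:2])
go(.4506,-.0828,.06,55)
E
```

```text
clock: 14.4
position: [0.577, 0.0359, 0.2052]
eef_rot: [-3.141, -0.041, -0.0]
ft_force: [0.6, 0.0, 0.5]
grip_width: 0.999
grasp_force: 0.0
clock: 16.07
position: [0.5771, 0.0372, 0.2051]
eef_rot: [0.97, 2.988, 0.0]
ft_force: [0.2, -0.5, 0.8]
grip_width: 0.996
grasp_force: 0.0
[([0.5576, -0.4127], 125.6, np.float64(0.0269), 152), ([0.5113, -0.3326], -40.6, np.float64(0.027), 148), ([0.4714, -0.2212], 0.0, np.float64(0.0186), 50)]
scene chamber [{'xyz': [0.5776, 0.1075, 0.0241], 'conf': 0.76}]
scene shutter_grip [{'xyz': [0.5674, 0.3215, 0.1045], 'conf': 0.76}]
top chamber []
top shutter_grip [{'xyz': [0.5684, 0.3286, 0.1051], 'conf': 0.61}]
t 16.4 p [0.5771 0.0371 0.2051] tilt 0.01 yaw(tool x) 143.5 yclose 53.5 w 0.993 gf 0.0 F [-0.6  0.1 -0.2] j7 0.39
turn tool z total -0.0086 (alt 0.991 ) j7 after?
shift tool (units): [ 0.464 -2.277  1.934]
```

View pics/s3.png

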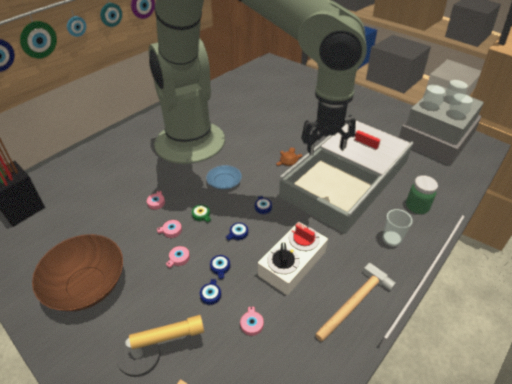

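The shutter is open, the cream chamber floor shows empty around (335,187), and the four blue amulets are where they were. Pick the one at (263,205) first.

```bash
python3 -m pendant '[0.077,-0.38,0,0,0,-0.0086,0,0.077,-0.38,0,0,0,0,0,0.077,-0.38,0,0,0,0,0,0.077,-0.38,0,0,0,0,0,0.077,-0.38,0,0,0,0,0,0.077,-0.38,0,0,0,0,0,0,0,0.3,0,0,0,0,0,0,0.4,0,0,0,0,0,0,0.4,0,0,0,0,0,0,0.4,0,0,0,0,0,0,0.3,0,0,0,0,0,0,0.15,0,0,0,0,0,0,0,0,0,0,0]'
python3 - <<'E'
from h import *
go(.4506,-.0828,.001,55)
im=r.read_camera("top");cv2.imwrite("pics/t4.png",rect("top",im,.02,.36,.54,-.2,.0,2500)[...,::-1])
im=r.read_camera("scene");print(blue("scene",im))
print([d for d in r.spot_point("scene","eye1")])
E
```

```text
clock: 17.45
position: [0.4496, -0.0826, 0.0573]
eef_rot: [-0.94, -2.995, 0.0]
ft_force: [-0.7, 0.8, 0.3]
grip_width: 1.001
grasp_force: 0.0
t 17.4 p [ 0.4496 -0.0826  0.0573] tilt 0.16 yaw(tool x) 145.2 yclose 55.2 w 1.001 gf 0.0 F [-0.7  0.8  0.3] j7 0.42
turn tool z total 0.0009 (alt -0.999 ) j7 after?
shift tool (units): [-0.014  0.006  0.75 ]
[([-1.5886, -0.1232], -105.5, np.float64(0.0233), 102), ([0.4565, -0.0913], 0.0, np.float64(0.0212), 49), ([0.4704, -0.2237], 0.0, np.float64(0.0192), 71), ([0.5221, -0.3428], 0.0, np.float64(0.0192), 89), ([0.5607, -0.4157], 0.0, np.float64(0.0235), 84)]
[{'xyz': [0.5105, -0.3313, 0.0095], 'conf': 0.85}, {'xyz': [0.6933, -0.4059, 0.0084], 'conf': 0.85}, {'xyz': [0.4677, -0.2118, 0.0098], 'conf': 0.84}, {'xyz': [0.3096, -0.3341, 0.0158], 'conf': 0.83}, {'xyz': [0.5604, -0.4114, 0.0132], 'conf': 0.81}, {'xyz': [0.4478, -0.082, 0.0105], 'conf': 0.68}, {'xyz': [0.1776, -0.3001, 0.0105], 'conf': 0.63}, {'xyz': [0.4052, -0.3921, 0.0127], 'conf': 0.53}]
```

```bash
python3 -m pendant '[0,0,0.3,0,0,0,0,0,0,0.25,0,0,0,0,0,0,0.13,0,0,0,0,0,0,0.06,0,0,0,0,0,0,0,0,0,0,0,0,0,0,0,0,0,1,0,0,0,0,0,0,1,0,0,0,0,0,0,1,0,0,0,0,0,0,1,0,0,0,0,0,0,1]' 60; python3 -c "
from h import *
pose()"
```

```text
clock: 18.43
position: [0.451, -0.0832, 0.0045]
eef_rot: [0.939, 2.996, -0.0]
ft_force: [-3.8, 1.0, 20.1]
grip_width: 0.63
grasp_force: 59.0
t 18.4 p [ 0.451  -0.0832  0.0045] tilt 0.09 yaw(tool x) 145.2 yclose 55.2 w 0.63 gf 59.0 F [-3.8  1.  20.1] j7 0.31
```

Gripped (about 54 mm). Lift, turn, then check.

```bash
python3 -m pendant '[0,0,-0.15,0,0,0,1,0,0,-0.3,0,0,0,1,0,0,-0.35,0,0,0,1,0,0,-0.35,0,0,0,1,0,0,-0.35,0,0,0,1,0,0,-0.2,0,0,0,1,0,0,0,0,0,0.033,1,0,0,0,0,0,0.033,1,0,0,0,0,0,0.033,1,0,0,0,0,0,0.033,1,0,0,0,0,0,0.033,1,0,0,0,0,0,0.033,1,0,0,0,0,0,0.033,1,0,0,0,0,0,0.033,1,0,0,0,0,0,0.033,1]'; python3 -c "
from h import *
go(.5253,.1517,.0325,1.5)"
```

```text
clock: 19.68
position: [0.4504, -0.0831, 0.1314]
eef_rot: [2.193, 2.249, 0.001]
ft_force: [-0.0, 0.8, -0.4]
grip_width: 0.628
grasp_force: 64.1
t 19.7 p [ 0.4504 -0.0831  0.1314] tilt 0.03 yaw(tool x) 91.4 yclose 1.4 w 0.628 gf 64.1 F [-0.   0.8 -0.4] j7 -0.23
turn tool z total -0.0003 (alt 1.0 ) j7 after?
shift tool (units): [3.103 1.079 1.319]
```

```bash
python3 -m pendant '[0.2,0.07,0,0,0,0,1,0.323,0.1121,0,0,0,0,1,0.323,0.1121,0,0,0,0,1,0.323,0.1121,0,0,0,0,1,0.323,0.1121,0,0,0,0,1,0.323,0.1121,0,0,0,0,1,0.323,0.1121,0,0,0,0,1,0.323,0.1121,0,0,0,0,1,0.323,0.1121,0,0,0,0,1,0.32,0.112,0,0,0,0,1,0,0,0,0,0,0,1,0,0,0,0,0,0,1]'; python3 - <<'E'
from h import *
go(.5253,.1517,.0325,1.5)
E
```

```text
clock: 20.68
position: [0.5241, 0.1534, 0.1311]
eef_rot: [-2.185, -2.257, -0.001]
ft_force: [0.5, -1.3, -0.7]
grip_width: 0.631
grasp_force: 64.1
t 20.7 p [0.5241 0.1534 0.1311] tilt 0.04 yaw(tool x) 91.9 yclose 1.9 w 0.631 gf 64.1 F [ 0.5 -1.3 -0.7] j7 -0.67
turn tool z total 0.002 (alt -0.998 ) j7 after?
shift tool (units): [-0.024  0.015  1.315]
```

Descend, release to a 72 mm opening, rise.

```bash
python3 -m pendant '[0,0,0.3,0,0,0,1,0,0,0.3,0,0,0,1,0,0,0.3,0,0,0,1,0,0,0.2,0,0,0,1,0,0,0.12,0,0,0,1,0,0,0.08,0,0,0,1,0,0,0.02,0,0,0,1,0,0,0,0,0,0,1]';python3 -c "
from h import *
pose()"
python3 -m pendant '[0,0,0,0,0,0,0.16,0,0,0,0,0,0,0.16,0,0,0,0,0,0,0.16,0,0,0,0,0,0,0.16,0,0,-0.2,0,0,0,0.16,0,0,-0.3,0,0,0,0.16,0,0,-0.3,0,0,0,0.16,0,0,-0.4,0,0,0,0.16,0,0,-0.4,0,0,0,0.16]';python3 -c "
from h import *
pose()
go(.466,-.2123,.06,170.5)"
```

```text
clock: 21.35
position: [0.5244, 0.1518, 0.0322]
eef_rot: [2.188, 2.254, 0.0]
ft_force: [-0.1, 0.6, -0.5]
grip_width: 0.63
grasp_force: 64.1
t 21.4 p [0.5244 0.1518 0.0322] tilt 0.02 yaw(tool x) 91.7 yclose 1.7 w 0.63 gf 64.1 F [-0.1  0.6 -0.5] j7 -0.76
clock: 22.1
position: [0.5238, 0.152, 0.153]
eef_rot: [-2.187, -2.255, 0.001]
ft_force: [1.5, 0.5, 0.1]
grip_width: 0.839
grasp_force: 0.0
t 22.1 p [0.5238 0.152  0.153 ] tilt 0.04 yaw(tool x) 91.8 yclose 1.8 w 0.839 gf 0.0 F [1.5 0.5 0.1] j7 -0.66
t 22.1 p [0.5238 0.152  0.153 ] tilt 0.04 yaw(tool x) 91.8 yclose 1.8 w 0.839 gf 0.0 F [1.5 0.5 0.1] j7 -0.66
turn tool z total 0.0626 (alt -0.937 ) j7 after?
shift tool (units): [-4.918  0.042  1.241]
```

```bash
python3 -m pendant '[0,0,0,0,0,0.0313,0,0,0,0,0,0,0.0313,0,-0.3,0,0,0,0,0,0,-0.42,0.004,0,0,0,0,0,-0.42,0.004,0,0,0,0,0,-0.42,0.004,0,0,0,0,0,-0.42,0.004,0,0,0,0,0,-0.42,0.004,0,0,0,0,0,-0.42,0.004,0,0,0,0,0,-0.42,0.004,0,0,0,0,0,-0.42,0.004,0,0,0,0,0,-0.42,0.004,0,0,0,0,0,-0.42,0.004,0,0,0,0,0,-0.418,0,0,0,0,0,0,0,0,0,0,0,0,0]'; python3 - <<'E'
from h import *
im=r.read_camera("top"); print(blue("top",im))
print([(np.round(d["xyz"],3).tolist(),round(d["conf"],2)) for d in r.spot_point("scene","eye1")])
go(.466,-.2123,.005,170.5)
E
```

```text
clock: 23.35
position: [0.4645, -0.2182, 0.1518]
eef_rot: [2.404, 2.021, -0.003]
ft_force: [0.1, 0.4, 0.1]
grip_width: 1.001
grasp_force: 0.0
[]
[([0.51, -0.331, 0.01], 0.85), ([0.693, -0.406, 0.008], 0.85), ([0.468, -0.212, 0.01], 0.84), ([0.31, -0.334, 0.016], 0.83), ([0.56, -0.411, 0.013], 0.81), ([0.448, -0.082, 0.01], 0.68), ([0.178, -0.3, 0.01], 0.63), ([0.405, -0.392, 0.013], 0.53)]
t 23.4 p [ 0.4658 -0.2132  0.1519] tilt 0.01 yaw(tool x) 80.3 yclose 170.3 w 0.998 gf 0.0 F [ 0.5 -0.   0.1] j7 -0.1
turn tool z total -0.0009 (alt 0.999 ) j7 after?
shift tool (units): [0.012 0.    1.959]
```

```bash
cat >> h.py <<'E'
def eyes(c="scene"):
    im=r.read_camera(c); print("blue top-plane",[(a,b) for a,b,_,_ in blue(c,im)] if c=="top" else "")
    H=cv2.cvtColor(im,cv2.COLOR_RGB2HSV)
    for d in r.spot_point(c,"eye1"):
        u,v=proj(c,d["xyz"])[0].astype(int); p=H[max(v-14,0):v+15,max(u-14,0):u+15].reshape(-1,3)
        nb=int(((p[:,0]>105)&(p[:,0]<132)&(p[:,1]>140)&(p[:,2]<150)).sum())
        if nb>25: print("eye",np.round(d["xyz"],3).tolist(),round(d["conf"],2),nb)
    return im
E
python3 - <<'E'
from h import *
im=eyes(); cv2.imwrite("pics/s5.png",im[...,::-1])
E
```

```text
blue top-plane 
eye [0.557, -0.415, 0.013] 0.97 97
eye [0.508, -0.334, 0.01] 0.93 89
eye [0.465, -0.211, 0.012] 0.78 69
eye [0.522, 0.152, 0.035] 0.73 31
```

View pics/s5.png

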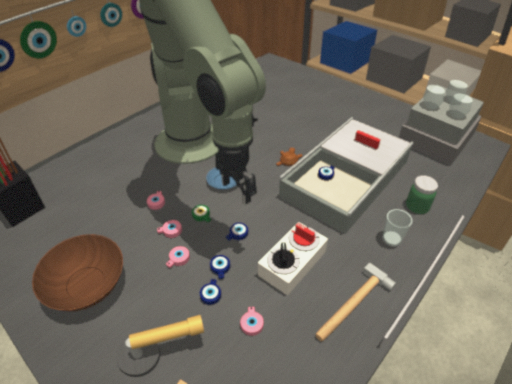

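The first amulet lies flat in the chamber at (326,173), and the other three haven't moved. Go down and grip the next.

```bash
python3 -m pendant '[0,0,0.3,0,0,0,0,0,0,0.35,0,0,0,0,0,0,0.35,0,0,0,0,0,0,0.35,0,0,0,0,0,0,0.3,0,0,0,0,0,0,0.2,0,0,0,0,0,0,0.08,0,0,0,0,0,0,0.01,0,0,0,0,0,0,0,0,0,0,0,0,0,0,0,0,0,1,0,0,0,0,0,0,1,0,0,0,0,0,0,1,0,0,0,0,0,0,1,0,0,0,0,0,0,1]' 60|egrep "pos|forc|wid"; python3 -m pendant '[0,0,-0.15,0,0,0,1,0,0,-0.3,0,0,0,1,0,0,-0.35,0,0,0,1,0,0,-0.35,0,0,0,1,0,0,-0.35,0,0,0,1,0,0,-0.2,0,0,0,1,0,0,0,0,0,-0.031,1,0,0,0,0,0,-0.031,1,0,0,0,0,0,0,1]'; python3 -c "
from h import *
go(.5277,.0615,.0335,1.5)"
```

```text
position: [0.4667, -0.2124, 0.0076]
ft_force: [-4.3, 2.6, 19.7]
grip_width: 0.625
grasp_force: 58.9
clock: 25.47
position: [0.4662, -0.2124, 0.1349]
eef_rot: [2.183, 2.257, 0.0]
ft_force: [-0.4, 0.2, -1.5]
grip_width: 0.627
grasp_force: 63.5
t 25.5 p [ 0.4662 -0.2124  0.1349] tilt 0.07 yaw(tool x) 91.9 yclose 1.9 w 0.627 gf 63.5 F [-0.4  0.2 -1.5] j7 0.05
turn tool z total 0.0023 (alt -0.998 ) j7 after?
shift tool (units): [3.631 0.914 1.35 ]
```

```bash
python3 -m pendant '[0.2,0.05,0,0,0,0.0023,1,0.343,0.0864,0,0,0,0,1,0.343,0.0864,0,0,0,0,1,0.343,0.0864,0,0,0,0,1,0.343,0.0864,0,0,0,0,1,0.343,0.0864,0,0,0,0,1,0.343,0.0864,0,0,0,0,1,0.343,0.0864,0,0,0,0,1,0.343,0.0864,0,0,0,0,1,0.343,0.0864,0,0,0,0,1,0.343,0.0864,0,0,0,0,1,0,0,0,0,0,0,1,0,0,0,0,0,0,1]'|grep wid; python3 - <<'E'
from h import *
go(.5277,.0617,.0335,1.5)
E
```

```text
grip_width: 0.623
t 26.6 p [0.5287 0.0629 0.134 ] tilt 0.02 yaw(tool x) 91.2 yclose 1.2 w 0.623 gf 63.5 F [ 0.  -1.2 -1.6] j7 -0.51
turn tool z total -0.0017 (alt 0.998 ) j7 after?
shift tool (units): [-0.016 -0.014  1.34 ]
```

```bash
python3 -m pendant '[0,0,0.3,0,0,0,1,0,0,0.3,0,0,0,1,0,0,0.3,0,0,0,1,0,0,0.2,0,0,0,1,0,0,0.14,0,0,0,1,0,0,0.08,0,0,0,1,0,0,0.02,0,0,0,1,0,0,0,0,0,0,1]';python3 -m pendant '[0,0,0,0,0,0,0.16,0,0,0,0,0,0,0.16,0,0,0,0,0,0,0.16,0,0,0,0,0,0,0.16,0,0,-0.2,0,0,0,0.16,0,0,-0.3,0,0,0,0.16,0,0,-0.3,0,0,0,0.16,0,0,-0.4,0,0,0,0.16,0,0,-0.4,0,0,0,0.16]';python3 -c "
from h import *
go(.5113,-.3326,.15,49)"
```

```text
clock: 27.22
position: [0.5289, 0.0611, 0.0336]
eef_rot: [2.199, 2.244, -0.0]
ft_force: [0.0, 0.4, 0.1]
grip_width: 0.624
grasp_force: 63.5
clock: 27.97
position: [0.5283, 0.0615, 0.1545]
eef_rot: [-2.197, -2.245, 0.001]
ft_force: [0.2, 0.6, -0.1]
grip_width: 0.841
grasp_force: 0.0
t 28.0 p [0.5283 0.0615 0.1545] tilt 0.04 yaw(tool x) 91.2 yclose 1.2 w 0.841 gf 0.0 F [ 0.2  0.6 -0.1] j7 -0.49
turn tool z total -0.2654 (alt 0.735 ) j7 after?
shift tool (units): [-3.276 -4.115  0.063]
```

```bash
python3 -m pendant '[0,0,0,0,0,-0.0379,0,0,0,0,0,0,-0.0379,0,0,0,0,0,0,-0.0379,0,0,0,0,0,0,-0.0379,0,0,0,0,0,0,-0.0379,0,0,0,0,0,0,-0.0379,0,0,0,0,0,0,-0.0379,0,-0.15,-0.2,0,0,0,0,0,-0.284,-0.356,0,0,0,0,0,-0.284,-0.356,0,0,0,0,0,-0.284,-0.356,0,0,0,0,0,-0.284,-0.356,0,0,0,0,0,-0.284,-0.356,0,0,0,0,0,-0.284,-0.356,0,0,0,0,0,-0.284,-0.356,0,0,0,0,0,-0.284,-0.356,0,0,0,0,0,-0.284,-0.356,0,0,0,0,0,-0.284,-0.356,0,0,0,0,0,-0.284,-0.356,0,0,0,0,0,0,0,0,0,0,0,0]'; python3 -c "
from h import *
eyes()
go(.5113,-.3326,.008,49)"
```

```text
clock: 29.63
position: [0.5094, -0.34, 0.1529]
eef_rot: [1.112, 2.938, -0.004]
ft_force: [-0.3, -0.7, 0.5]
grip_width: 1.002
grasp_force: 0.0
blue top-plane 
eye [0.558, -0.413, 0.013] 0.93 103
eye [0.512, 0.165, 0.035] 0.57 32
eye [0.509, -0.334, 0.014] 0.53 89
t 29.7 p [ 0.5109 -0.3337  0.1531] tilt 0.01 yaw(tool x) 138.8 yclose 48.8 w 1.001 gf 0.0 F [ 0.6  0.8 -0.1] j7 0.95
turn tool z total -0.0009 (alt 0.999 ) j7 after?
shift tool (units): [0.005 0.015 1.935]
```

```bash
python3 -m pendant '[0,0,0.3,0,0,0,0,0,0,0.35,0,0,0,0,0,0,0.35,0,0,0,0,0,0,0.35,0,0,0,0,0,0,0.3,0,0,0,0,0,0,0.2,0,0,0,0,0,0,0.08,0,0,0,0,0,0,0.005,0,0,0,0,0,0,0,0,0,0,0,0,0,0,0,0,0,1,0,0,0,0,0,0,1,0,0,0,0,0,0,1,0,0,0,0,0,0,1,0,0,0,0,0,0,1]' 60|egrep "pos|forc|wid"; python3 -m pendant '[0,0,-0.15,0,0,0,1,0,0,-0.3,0,0,0,1,0,0,-0.35,0,0,0,1,0,0,-0.35,0,0,0,1,0,0,-0.35,0,0,0,1,0,0,-0.2,0,0,0,1,0,0,0,0,0,0.033,1,0,0,0,0,0,0.033,1,0,0,0,0,0,0.033,1,0,0,0,0,0,0.033,1,0,0,0,0,0,0.033,1,0,0,0,0,0,0.033,1,0,0,0,0,0,0.033,1,0,0,0,0,0,0.032,1,0,0,0,0,0,0,1]'; python3 -c "
from h import *
im=eyes('top')
cv2.imwrite('pics/t6.png',rect('top',im,.03,.40,.72,-.05,.37,1400)[...,::-1])
go(.6277,.0643,.0335,1.5)"
```

```text
position: [0.5119, -0.3329, 0.0098]
ft_force: [-4.1, 2.2, 17.9]
grip_width: 0.623
grasp_force: 59.4
clock: 32.15
position: [0.5116, -0.3324, 0.1366]
eef_rot: [2.194, 2.247, 0.0]
ft_force: [0.9, -0.2, -0.7]
grip_width: 0.616
grasp_force: 63.1
blue top-plane [([0.5443, -0.3588], 0.0), ([0.5364, 0.066], -89.7)]
eye [0.53, 0.061, 0.031] 0.78 80
eye [0.513, -0.334, 0.136] 0.59 93
t 32.2 p [ 0.5115 -0.3324  0.1363] tilt 0.03 yaw(tool x) 91.9 yclose 1.9 w 0.622 gf 63.1 F [-0.4 -0.6 -1.1] j7 0.24
turn tool z total 0.002 (alt -0.998 ) j7 after?
shift tool (units): [5.248 1.686 1.369]
```

View pics/t6.png

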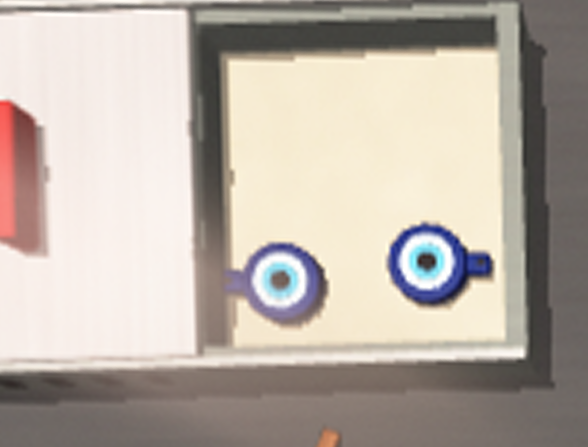

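The first amulet was nudged to (280,281), still flat on the floor. The second is at (427,262), and there's plenty of room beyond both. Carry on.

```bash
python3 -m pendant '[0.2,0.064,0,0,0,0.002,1,0.3883,0.1248,0,0,0,0,1,0.3883,0.1248,0,0,0,0,1,0.3883,0.1248,0,0,0,0,1,0.3883,0.1248,0,0,0,0,1,0.3883,0.1248,0,0,0,0,1,0.3883,0.1248,0,0,0,0,1,0.3883,0.1248,0,0,0,0,1,0.3883,0.1248,0,0,0,0,1,0.3883,0.1248,0,0,0,0,1,0.3883,0.1248,0,0,0,0,1,0.3883,0.1248,0,0,0,0,1,0.3883,0.1248,0,0,0,0,1,0.3883,0.1248,0,0,0,0,1,0,0,0,0,0,0,1,0,0,0,0,0,0,1]'|grep wid; python3 - <<'E'
from h import *
go(.6277,.0643,.034,1.5)
E
```

```text
grip_width: 0.619
t 33.6 p [0.629  0.0658 0.1358] tilt 0.06 yaw(tool x) 91.6 yclose 1.6 w 0.619 gf 63.2 F [ 0.1 -1.  -1.2] j7 -0.44
turn tool z total 0.0007 (alt -0.999 ) j7 after?
shift tool (units): [-0.021 -0.018  1.357]
```

```bash
python3 -m pendant '[0,0,0.3,0,0,0,1,0,0,0.3,0,0,0,1,0,0,0.3,0,0,0,1,0,0,0.2,0,0,0,1,0,0,0.14,0,0,0,1,0,0,0.08,0,0,0,1,0,0,0.03,0,0,0,1,0,0,0,0,0,0,1]';python3 -m pendant '[0,0,0,0,0,0,0.16,0,0,0,0,0,0,0.16,0,0,0,0,0,0,0.16,0,0,0,0,0,0,0.16,0,0,-0.2,0,0,0,0.16,0,0,-0.3,0,0,0,0.16,0,0,-0.3,0,0,0,0.16,0,0,-0.4,0,0,0,0.16,0,0,-0.4,0,0,0,0.16]';python3 -c "
from h import *
eyes()
go(.558,-.413,.15,36)"
```

```text
clock: 34.25
position: [0.6291, 0.0631, 0.0352]
eef_rot: [2.196, 2.246, -0.0]
ft_force: [-0.3, 0.6, -0.7]
grip_width: 0.619
grasp_force: 63.3
clock: 35.0
position: [0.6287, 0.0638, 0.1567]
eef_rot: [-2.196, -2.246, 0.0]
ft_force: [0.6, 0.5, 0.8]
grip_width: 0.842
grasp_force: 0.0
blue top-plane 
eye [0.557, -0.415, 0.011] 0.9 101
eye [0.512, 0.166, 0.036] 0.71 28
t 35.1 p [0.6312 0.0643 0.1604] tilt 0.42 yaw(tool x) 91.3 yclose 1.3 w 0.841 gf 0.0 F [-0.5  1.   1.2] j7 -0.43
turn tool z total -0.1929 (alt 0.807 ) j7 after?
shift tool (units): [-4.575 -4.532  0.101]
```

```bash
python3 -m pendant '[0,0,0,0,0,-0.0386,0,0,0,0,0,0,-0.0386,0,0,0,0,0,0,-0.0386,0,0,0,0,0,0,-0.0386,0,0,0,0,0,0,-0.0386,0,-0.2,-0.2,0,0,0,0,0,-0.3365,-0.333,0,0,0,0,0,-0.3365,-0.333,0,0,0,0,0,-0.3365,-0.333,0,0,0,0,0,-0.3365,-0.333,0,0,0,0,0,-0.3365,-0.333,0,0,0,0,0,-0.3365,-0.333,0,0,0,0,0,-0.3365,-0.333,0,0,0,0,0,-0.3365,-0.333,0,0,0,0,0,-0.3365,-0.333,0,0,0,0,0,-0.3365,-0.333,0,0,0,0,0,-0.3365,-0.333,0,0,0,0,0,-0.3365,-0.333,0,0,0,0,0,-0.3365,-0.333,0,0,0,0,0,0,0,0,0,0,0,0]'; python3 -c "
from h import *
eyes()
go(.5578,-.4128,.009,36)"
```

```text
clock: 36.77
position: [0.5526, -0.4217, 0.1544]
eef_rot: [1.437, 2.793, -0.006]
ft_force: [0.4, -1.4, -0.3]
grip_width: 1.002
grasp_force: 0.0
blue top-plane 
eye [0.514, 0.169, 0.034] 0.75 29
eye [0.558, -0.415, 0.013] 0.65 101
t 36.9 p [ 0.5551 -0.4149  0.1545] tilt 0.02 yaw(tool x) 125.9 yclose 35.9 w 0.998 gf 0.0 F [ 1.1  0.8 -0.2] j7 0.87
turn tool z total -0.0007 (alt 0.999 ) j7 after?
shift tool (units): [0.002 0.047 1.94 ]
```

```bash
python3 -m pendant '[0,0.03,0.3,0,0,0,0,0,0,0.35,0,0,0,0,0,0,0.35,0,0,0,0,0,0,0.35,0,0,0,0,0,0,0.3,0,0,0,0,0,0,0.2,0,0,0,0,0,0,0.08,0,0,0,0,0,0,0.01,0,0,0,0,0,0,0,0,0,0,0,0,0,0,0,0,0,1,0,0,0,0,0,0,1,0,0,0,0,0,0,1,0,0,0,0,0,0,1,0,0,0,0,0,0,1]' 60|egrep "pos|forc|wid"; python3 -m pendant '[0,0,-0.15,0,0,0,1,0,0,-0.3,0,0,0,1,0,0,-0.35,0,0,0,1,0,0,-0.35,0,0,0,1,0,0,-0.35,0,0,0,1,0,0,-0.2,0,0,0,1,0,0,0,0,0,0.032,1,0,0,0,0,0,0.032,1,0,0,0,0,0,0.032,1,0,0,0,0,0,0.032,1,0,0,0,0,0,0.032,1,0,0,0,0,0,0.032,1,0,0,0,0,0,0,1]'; python3 -c "
from h import *
im=eyes('top')
cv2.imwrite('pics/t7.png',rect('top',im,.03,.40,.72,-.05,.37,1400)[...,::-1])
go(.6253,.1543,.034,1.5)"
```

```text
position: [0.5583, -0.4125, 0.0106]
ft_force: [-3.6, 2.0, 14.6]
grip_width: 0.622
grasp_force: 60.0
clock: 39.12
position: [0.5579, -0.412, 0.1367]
eef_rot: [2.198, 2.244, -0.0]
ft_force: [0.1, 0.6, -1.0]
grip_width: 0.617
grasp_force: 63.0
blue top-plane [([0.6388, 0.0679], -90.7), ([0.5986, -0.4392], -44.0), ([0.5362, 0.0656], -88.7)]
eye [0.524, 0.057, 0.033] 0.75 85
eye [0.558, -0.412, 0.135] 0.73 136
eye [0.626, 0.064, 0.035] 0.62 132
t 39.2 p [ 0.5578 -0.412   0.1366] tilt 0.01 yaw(tool x) 91.7 yclose 1.7 w 0.621 gf 63.0 F [ 0.1  0.2 -0.8] j7 0.34
turn tool z total 0.001 (alt -0.999 ) j7 after?
shift tool (units): [7.525 1.097 1.366]
```

View pics/t7.png

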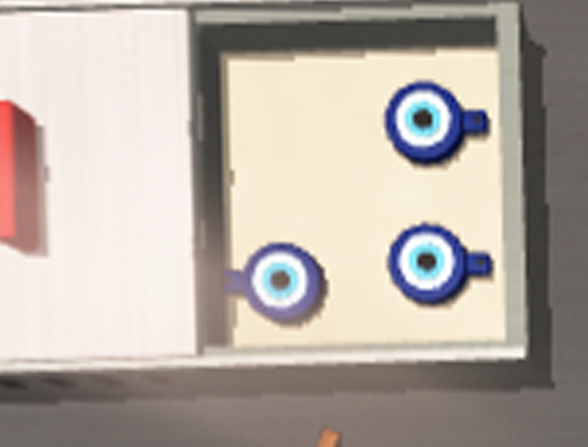

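Three amulets lie flat at (423,119), (427,262) and (280,281), clear of each other; the fourth goes at about (300,132).

```bash
python3 -m pendant '[0.3,0.045,0,0,0,0,1,0.4008,0.0584,0,0,0,0,1,0.4008,0.0584,0,0,0,0,1,0.4008,0.0584,0,0,0,0,1,0.4008,0.0584,0,0,0,0,1,0.4008,0.0584,0,0,0,0,1,0.4008,0.0584,0,0,0,0,1,0.4008,0.0584,0,0,0,0,1,0.4008,0.0584,0,0,0,0,1,0.4008,0.0584,0,0,0,0,1,0.4008,0.0584,0,0,0,0,1,0.4008,0.0584,0,0,0,0,1,0.4008,0.0584,0,0,0,0,1,0.4008,0.0584,0,0,0,0,1,0.4008,0.0584,0,0,0,0,1,0.4008,0.0584,0,0,0,0,1,0.4008,0.0584,0,0,0,0,1,0.4008,0.0584,0,0,0,0,1,0.4008,0.0584,0,0,0,0,1,0,0,0,0,0,0,1]'|grep wid; python3 -m pendant '[0,0,0,0,0,0,1,0,0,0,0,0,0,1]'|grep wid; python3 - <<'E'
from h import *
go(.6253,.1543,.034,1.5)
E
```

```text
grip_width: 0.615
grip_width: 0.614
t 41.0 p [0.6257 0.1527 0.1363] tilt 0.03 yaw(tool x) 91.6 yclose 1.6 w 0.614 gf 63.0 F [ 0.4 -0.4  0. ] j7 -0.57
turn tool z total 0.0004 (alt -1.0 ) j7 after?
shift tool (units): [ 0.022 -0.004  1.364]
```

```bash
python3 -m pendant '[0,0,0.3,0,0,0,1,0,0,0.3,0,0,0,1,0,0,0.3,0,0,0,1,0,0,0.2,0,0,0,1,0,0,0.14,0,0,0,1,0,0,0.08,0,0,0,1,0,0,0.03,0,0,0,1,0,0,0,0,0,0,1]';python3 -m pendant '[0,0,0,0,0,0,0.16,0,0,0,0,0,0,0.16,0,0,0,0,0,0,0.16,0,0,0,0,0,0,0.16,0,0,-0.2,0,0,0,0.16,0,0,-0.3,0,0,0,0.16,0,0,-0.3,0,0,0,0.16,0,0,-0.4,0,0,0,0.16,0,0,-0.4,0,0,0,0.16,0,0,-0.2,0,0,0,0.16,-0.4,0,0,0,0,0,0,-0.4,0,0,0,0,0,0,-0.4,0,0,0,0,0,0,-0.4,0,0,0,0,0,0,-0.4,0,0,0,0,0,0,-0.4,0,0,0,0,0,0,-0.4,0,0,0,0,0,0,-0.4,0,0,0,0,0,0,-0.4,0,0,0,0,0,0,-0.4,0,0,0,0,0,0]';python3 -c "
from h import *
im=eyes('top')
cv2.imwrite('pics/t8.png',rect('top',im,.03,.40,.72,-.05,.37,1400)[...,::-1])
go(.57,.3237,.2,91.5)"
```

```text
clock: 41.72
position: [0.626, 0.1529, 0.0359]
eef_rot: [2.193, 2.249, 0.0]
ft_force: [0.0, 0.2, -1.2]
grip_width: 0.619
grasp_force: 63.1
clock: 43.38
position: [0.6332, -0.148, 0.1716]
eef_rot: [2.192, 2.249, 0.001]
ft_force: [0.9, 0.5, 0.7]
grip_width: 1.004
grasp_force: 0.0
blue top-plane [([0.6388, 0.0678], -90.6), ([0.6352, 0.1612], 88.9), ([0.5361, 0.0666], -88.8)]
eye [0.628, 0.065, 0.037] 0.89 127
eye [0.529, 0.059, 0.035] 0.77 83
t 43.5 p [ 0.6327 -0.1527  0.1711] tilt 0.15 yaw(tool x) 91.1 yclose 1.1 w 1.002 gf 0.0 F [-0.6  0.7 -0.5] j7 -0.08
turn tool z total 0.4977 (alt -0.502 ) j7 after?
shift tool (units): [-0.671 -6.372 -0.385]
```

View pics/t8.png

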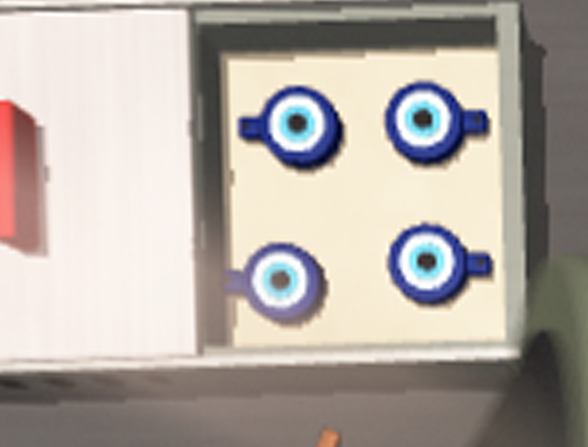

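All four blue amulets lie flat and separate, at (297,124), (423,119), (280,281) and (427,262). Now the shutter.

```bash
python3 -m pendant '[0,0,0,0,0,-0.0359,0,0,0,0,0,0,-0.0359,0,0,0,0,0,0,-0.0359,0,0,0,0,0,0,-0.0359,0,0,0,0,0,0,-0.0359,0,0,0,0,0,0,-0.0359,0,0,0,0,0,0,-0.0359,0,0,0,0,0,0,-0.0359,0,0,0,0,0,0,-0.0359,0,0,0,0,0,0,-0.0359,0,0,0,0,0,0,-0.0359,0,0,0,0,0,0,-0.0359,0,0,0,0,0,0,-0.0359,0,0,0,0,0,0,-0.0357,0]'|grep pos; python3 -m pendant '[0.042,0.398,0,0,0,0,0,0.042,0.398,0,0,0,0,0,0.042,0.398,0,0,0,0,0,0.042,0.398,0,0,0,0,0,0.042,0.398,0,0,0,0,0,0.042,0.398,0,0,0,0,0,0.042,0.398,0,0,0,0,0,0.042,0.398,0,0,0,0,0,0.042,0.398,0,0,0,0,0,0.042,0.398,0,0,0,0,0,0.042,0.398,0,0,0,0,0,0.042,0.398,0,0,0,0,0,0.042,0.398,0,0,0,0,0,0.042,0.398,0,0,0,0,0,0.042,0.398,0,0,0,0,0,0.042,0.398,0,0,0,0,0,0,0,0,0,0,0,0,0,0,0,0,0,0,0]'|grep pos;python3 -c "
from h import *
go(.57,.3237,.0935,91.5)"
```

```text
position: [0.6334, -0.1463, 0.1714]
position: [0.5661, 0.3314, 0.1712]
t 46.1 p [0.5661 0.3314 0.1712] tilt 0.04 yaw(tool x) -177.9 yclose 92.1 w 1.001 gf 0.0 F [ 0.4 -0.3  0.9] j7 0.54
turn tool z total 0.0032 (alt -0.997 ) j7 after?
shift tool (units): [-0.049 -0.104  1.035]
```

```bash
python3 -m pendant '[-0.04,-0.08,0.2,0,0,0.003,0,0,0,0.3,0,0,0,0,0,0,0.25,0,0,0,0,0,0,0.15,0,0,0,0,0,0,0.1,0,0,0,0,0,0,0.03,0,0,0,0,0,0,0,0,0,0,0.7,0,0,0,0,0,0,1,0,0,0,0,0,0,1,0,0,0,0,0,0,1,0,0,0,0,0,0,1,0,0,0,0,0,0,1,0,0,0,0,0,0,1,0,0,0,0,0,0,1]' 60; python3 -m pendant '[0,-0.1,0,0,0,0,1,0,-0.2,0,0,0,0,1,0,-0.2,0,0,0,0,1,0,-0.2,0,0,0,0,1,0,-0.2,0,0,0,0,1,0,-0.2,0,0,0,0,1,0,-0.2,0,0,0,0,1,0,-0.2,0,0,0,0,1,0,-0.2,0,0,0,0,1,0,-0.2,0,0,0,0,1,0,-0.2,0,0,0,0,1,0,-0.2,0,0,0,0,1,0,-0.2,0,0,0,0,1,0,-0.2,0,0,0,0,1,0,0,0,0,0,0,1,0,0,0,0,0,0,1]';python3 -c "
from h import *
pose()"
```

```text
clock: 47.32
position: [0.5706, 0.3234, 0.0935]
eef_rot: [-0.037, 3.141, 0.0]
ft_force: [-0.7, -0.9, 6.4]
grip_width: 0.203
grasp_force: 59.0
clock: 48.65
position: [0.5759, 0.1194, 0.0935]
eef_rot: [-0.035, 3.14, -0.001]
ft_force: [3.1, -2.7, 4.7]
grip_width: 0.199
grasp_force: 61.7
t 48.6 p [0.5759 0.1194 0.0935] tilt 0.09 yaw(tool x) -178.7 yclose 91.3 w 0.199 gf 61.7 F [ 3.1 -2.7  4.7] j7 0.74
```

```bash
for i in 1 2 3; do python3 -m pendant '[0,-0.04,0,0,0,0,1,0,-0.04,0,0,0,0,1,0,0,0,0,0,0,1,0,0,0,0,0,0,1]' | egrep "position|force"; done
```

```text
position: [0.5761, 0.1147, 0.0935]
ft_force: [3.4, -1.0, 6.0]
grasp_force: 62.0
position: [0.5762, 0.1088, 0.0935]
ft_force: [4.0, -1.3, 6.1]
grasp_force: 62.0
position: [0.5762, 0.1086, 0.0935]
ft_force: [8.2, 30.3, -9.1]
grasp_force: 60.7
```

Shut at the stop: travel was 215 mm and the force 30 N. Release and go to the black dial.

```bash
python3 -m pendant '[0,0,0,0,0,0,0,0,0,0,0,0,0,0,0,0,0,0,0,0,0,0,0,0,0,0,0,0,0,0,-0.2,0,0,0,0,0,0,-0.3,0,0,0,0,0,0,-0.4,0,0,0,0,0,0,-0.4,0,0,0,0,0,0,0,0,0,0.038,0,0,0,0,0,0,0.038,0,0,0,0,0,0,0.038,0,0,0,0,0,0,0.038,0,0,0,0,0,0,0.038,0,0,0,0,0,0,0.038,0,0,0,0,0,0,0.038,0,0,0,0,0,0,0,0]'|grep pos;python3 -c "
from h import *
im=r.read_camera('top')
go(.655,-.239,.2,43)
for c in('top','scene'):
  r.read_camera(c)
  for n in('shutter_grip','prog_grip'): print(r.spot_point(c,n)[:1])"
```

```text
position: [0.5756, 0.1029, 0.1917]
t 51.0 p [0.5756 0.1029 0.1915] tilt 0.05 yaw(tool x) 133.6 yclose 43.6 w 1.003 gf 0.0 F [ 0.6 -0.3  0.8] j7 0.13
turn tool z total 0.0032 (alt -0.997 ) j7 after?
shift tool (units): [-4.057 -2.335 -0.112]
[]
[{'xyz': [0.6551, -0.2414, 0.0971], 'conf': 0.85}]
[{'xyz': [0.5748, 0.1071, 0.1056], 'conf': 0.72}]
[]
```

```bash
python3 -m pendant '[-0.2,-0.115,0,0,0,0.003,0,-0.35,-0.202,0,0,0,0,0,-0.35,-0.202,0,0,0,0,0,-0.35,-0.202,0,0,0,0,0,-0.35,-0.202,0,0,0,0,0,-0.35,-0.202,0,0,0,0,0,-0.35,-0.202,0,0,0,0,0,-0.35,-0.202,0,0,0,0,0,-0.35,-0.202,0,0,0,0,0,-0.35,-0.202,0,0,0,0,0,-0.35,-0.202,0,0,0,0,0,-0.35,-0.202,0,0,0,0,0,0,0,0,0,0,0,0,0,0,0,0,0,0,0]'|grep pos;python3 -c "
from h import *
go(.655,-.2395,.083,43)"
```

```text
position: [0.6539, -0.2409, 0.1897]
t 52.5 p [ 0.6539 -0.2409  0.1897] tilt 0.04 yaw(tool x) 132.8 yclose 42.8 w 0.999 gf 0.0 F [-0.2  0.7  0.6] j7 0.71
turn tool z total -0.001 (alt 0.999 ) j7 after?
shift tool (units): [0.003 0.024 1.423]
```

```bash
python3 -m pendant '[0,0.02,0.3,0,0,0,0,0,0,0.35,0,0,0,0,0,0,0.35,0,0,0,0,0,0,0.25,0,0,0,0,0,0,0.12,0,0,0,0,0,0,0.05,0,0,0,0,0,0,0,0,0,0,0.7,0,0,0,0,0,0,1,0,0,0,0,0,0,1,0,0,0,0,0,0,1,0,0,0,0,0,0,1,0,0,0,0,0,0,1,0,0,0,0,0,0,1,0,0,0,0,0,0,1]' 60; python3 -c "
from h import *
pose()"
```

```text
clock: 53.67
position: [0.6541, -0.2397, 0.0849]
eef_rot: [-1.256, -2.878, 0.005]
ft_force: [-13.5, -5.3, 16.0]
grip_width: 0.146
grasp_force: 59.5
t 53.7 p [ 0.6541 -0.2397  0.0849] tilt 0.18 yaw(tool x) 132.8 yclose 42.8 w 0.146 gf 59.5 F [-13.5  -5.3  16. ] j7 0.66
```

```bash
python3 -m pendant '[0,0,0,0,0,0.0324,1,0,0,0,0,0,0.0324,1,0,0,0,0,0,0.0324,1,0,0,0,0,0,0.0324,1,0,0,0,0,0,0.0324,1,0,0,0,0,0,0.0324,1,0,0,0,0,0,0.0324,1,0,0,0,0,0,0,1,0,0,0,0,0,0,1]'|grep forc; python3 -c "
from h import *
pose()"
```

```text
ft_force: [-13.8, -5.5, 15.4]
grasp_force: 59.4
t 54.4 p [ 0.6538 -0.24    0.0848] tilt 0.22 yaw(tool x) 92.0 yclose 2.0 w 0.147 gf 59.4 F [-13.8  -5.5  15.4] j7 0.05
```

Release, rise and swing well clear for a look. (Tool +y is +x here and tool −x is −y, so back off along −x.)

```bash
python3 -m pendant '[0,0,0,0,0,0,0,0,0,0,0,0,0,0,0,0,0,0,0,0,0,0,0,0,0,0,0,0,0,0,-0.3,0,0,0,0,0,0,-0.3,0,0,0,0,0,0,-0.4,0,0,0,0,0,0,-0.4,0,0,0,0,-0.35,-0.2,0,0,0,0,0,-0.35,-0.2,0,0,0,0,0,-0.35,-0.2,0,0,0,0,0,-0.35,-0.2,0,0,0,0,0,-0.35,-0.2,0,0,0,0,0,-0.35,-0.2,0,0,0,0,0,-0.35,-0.2,0,0,0,0,0,0,0,0,0,0,0,0]'|grep pos;python3 - <<'E'
from h import *
t=r.read_camera("top"); s=r.read_camera("scene")
a=rect("top",t,.104,.57,.74,-.31,-.07,2300)[...,::-1]
b=cv2.resize(s[100:310,150:420],None,fx=2,fy=2,interpolation=cv2.INTER_CUBIC)[...,::-1][:400]
w=max(a.shape[1],b.shape[1]); b=b[:,:w]; pad=lambda i:cv2.copyMakeBorder(i,0,0,0,w-i.shape[1],0)
b=b[:600-0] if a.shape[0]+b.shape[0]<=600 else b[:600-a.shape[0]]
cv2.imwrite("pics/f1.png",a); print(a.shape)
cv2.imwrite("pics/f2.png",s[...,::-1])
for c in("top","scene"):
  for n in("shutter_grip","green_eye","turtle"): print(c,n,[(np.round(d["xyz"],3).tolist(),round(d["conf"],2)) for d in r.spot_point(c,n)[:2]])
pose()
E
```

```text
position: [0.5531, -0.4321, 0.1886]
(391, 552, 3)
top shutter_grip [([0.577, 0.108, 0.108], 0.96)]
top green_eye [([0.329, -0.233, 0.012], 0.82)]
top turtle [([0.366, 0.157, 0.002], 0.69)]
scene shutter_grip [([0.575, 0.105, 0.104], 0.74)]
scene green_eye [([0.326, -0.234, 0.011], 0.42)]
scene turtle [([0.363, 0.157, -0.002], 0.78)]
t 56.1 p [ 0.5579 -0.4245  0.189 ] tilt 0.02 yaw(tool x) 92.2 yclose 2.2 w 0.999 gf 0.0 F [-0.8 -0.1 -0.6] j7 0.4
```

View pics/f1.png

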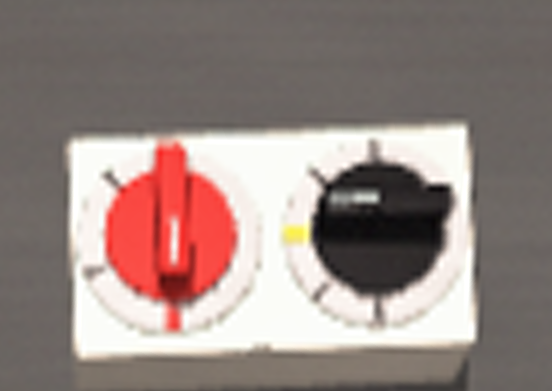

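View pics/f2.png

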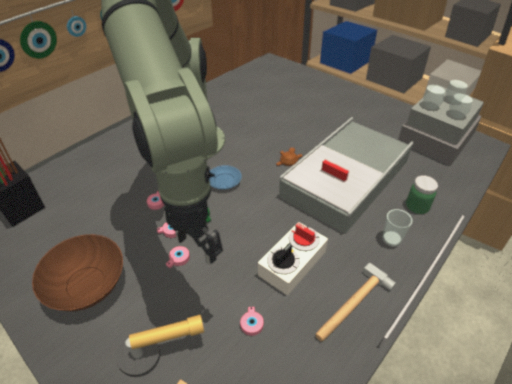

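The heater pointer at (175,240) aims at the red tick at (173,320). The dial pointer at (355,197) lies along the box axis towards the yellow tick at (295,235). The shutter is shut, no blue amulet is left on the table, and the turtle and green amulet are in place.

```bash
python3 -c "
from plant import r
print(r.finish_job())"
```

```text
the job is handed in; nothing more can be done
None
```

The job is done and handed in at about 56 s of the 210 s: heater off at its stop, all four blue amulets flat and separate in the chamber, shutter shut to its stop, dial on the yellow mark, and the green amulet and turtle left where they were; the judge's result was not returned.

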